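# Set up a product shot of a jewellery box

### The arm

A 6-joint arm with a two-finger parallel gripper is mounted at the origin on the work surface. World frame = base frame: x ahead of the robot, y to its left, z up, the work surface at z = 0. Lengths are in mm, angles in degrees, forces in N, time in s.
With the tool pointing down it reaches from about 300 to 850 mm from the base axis. Payload 4.2 kg.
Tool frame: the origin (TCP) lies midway between the tips of the shut fingers; the grasp point (between the pads) lies 19 mm behind it; z points along the fingers, y is the line along which they close (so a half turn about z gives the same grasp; the last joint's range is limited). The gripper opens to 91 mm and grips with 3 to 60 N. Pads are 32 mm wide; open, the fingers measure 118 mm over their backs; the gripper's body (76 mm by 178 mm) begins 60 mm behind the grasp point.
Start: joints at [67.953, 18.312, 89.639, -0, 72.044, -1.146], TCP at [205.142, 537.178, 213.976] pointing down, gripper open.
Joint ranges: [-177.97, 177.97], [-48.28, 115.42], [12.27, 149.76], [-77.06, 257.06], [2.81, 150.46], [-146.56, 146.56]. Speed limits (degrees/s): [147.25, 147.25, 180, 180, 180, 180].

### API

Orientations are given as [roll, pitch, yaw] about the fixed x, y, z axes, in that order (R = Rz(yaw) Ry(pitch) Rx(roll)).
In Python, from workcell import env gives the robot as it stands.
- The arm moves only by the tool send_rows, never from a script. Its argument "steps" is a list that holds one entry, the list of rows, each a list of 5 numbers: the shift along the tool's x, y, z scaled (see below), then the turn about the tool's z scaled (see below), then the opening, from 0 (shut) to 1 (fully open). In form: [[[dx, dy, dz, yaw, fingers], ...]]. A call has 1 to 5 rows; each row shifts and turns the commanded pose from where the row before left it, along the tool's axes as they then stand; what a row does not reach is not made up. The controller multiplies each number of a shift by 0.04 m and each number of a turn by 0.12 rad. A row lasts 1/12 s, in which the tool goes at most 41.7 mm and 7.16 degrees, less where a joint would pass 70% of its speed; a pose out of reach is approached as far as the arm can. A call with a number of a shift or a turn outside -1 to 1 is refused whole. A call with a gripper value outside its range is refused whole. The fingers move at their own pace and stop on an object; "squeeze" is the grip in N (left out, the last holds). Time passes only in rows, so rows that do not move let the fingers close. It gives the time, the measured TCP pose, the force, the opening and the grip force at its end, in the units of the state.
- env.state(): the state, without advancing time (a new reading comes with each control period).
- env.grab_frame(name): name is "scene" or "side" or "wrist"; returns a dict with "pixels" (480x640x3 uint8, red, green, blue), "depth" (480x640 float32, mm along the optical axis (not along the pixel's ray), 0 where there is no reading), "intrinsics" (3x3 intrinsics, pixels), "cam_to_world" (4x4, takes a point from camera to world coordinates). Camera axes: x right, y down, z forward; pixel columns grow to the right and rows downward; lengths in mm; the calibration is good to about 2 mm. A picture is of the moment at which its call begins.
- env.job_done(): hands the job in; it is judged then, once.
The state is a dict: "time_s": time; "qpos": joint angles; "qvel": joint speeds; "effort": joint torques, N m; "ee_pos": TCP position; "ee_rot": TCP orientation; "force": force on the tool from outside, world axes, zero at the start; "torque": the same for the moment, N m; "gripper_width": finger opening in mm; "gripper_force": force on a finger pad.
Only numpy, scipy, OpenCV 4.12 (cv2) and the standard library are available. Lean on these libraries where they do the work, as an engineer would, in place of code of your own. Each camera call takes 0.05 s, during which the arm holds its last target. There are 200 camera calls.

### The job

Set up the product shot: first lay the black jewellery box with the white-splashed lid on the white plate of the camera stand, lid up, inside the blue outline. Then slide the camera carriage along its rail (it has a black knob for this; do not push on the camera itself) until its red pointer stands in the middle of the orange mark, and finally lock it by throwing the red lever fully over to the far side, away from the robot. Leave everything else where it is.

Things in the scene. Friction and masses are not known exactly. Their poses are not given: they have to be found in the camera images.
- stand: Camera stand fixed to the table, grey board 180 x 500 x 12 mm. Origin: on the table, under the middle of the rail's line. Its y axis runs along the aluminium rail, from the carriage's back end towards the white plate; its x axis points across, away from the robot. It stands at a different place and yaw each time.
- plate_centre (a point): Centre of the top face of the white shooting plate (130 mm in stand x by 120 mm in stand y, top 50 mm above the table). Axes as the stand's. The blue outline around it is 104 mm in x by 70 mm in y: the box lies in it with its long side across the rail, facing the camera.
- gift_box: The box to photograph: closed, loose, black, white splashes on its lid; 92 (x) x 58 (y) x 36 (z) mm, about 0.12 kg. Origin: centre of its underside; z up.
- carriage (a joint): Position of the camera carriage along the rail (m), 0 = back end, 0.17 = nearest the plate; it grows along stand +y. It slides with about 3 N of friction.
- knob_top (a point): Centre of the top of the carriage's upright black knob (24 mm diameter, 42 mm tall, on a thin steel neck 23 mm long), on the robot's side of the carriage; top 115 mm above the table. The camera's nearest side is 33 mm from the knob's surface in stand x and its top is 120 mm above the table. Axes as the stand's.
- pointer (a point): Tip of the carriage's red pointer, 4 mm wide, which reaches over the white scale strip on the far side of the rail. Axes as the stand's.
- mark_mid (a point): Middle of the orange mark, a flat band 12 mm wide (stand y) across the white scale strip, 36 mm above the table. It is at a different place each time and does not move. The pointer is on the mark when pointer and mark_mid agree along stand y.
- camera: The black camera on the carriage, body 100 (x) x 34 (y) x 62 (z) mm, lens 40 mm long towards the plate (stand +y). Origin: centre of the body's underside, 50 mm above the table. Not to be pushed or gripped.
- lock (a joint): Angle of the carriage's lock lever (rad): 0 = leaning towards the robot (stand -x), open; 1.2 = fully over to stand +x, locked. It swings in the stand's x-z plane and stays where it is left.
- lock_tip (a point): Centre of the red ball (26 mm diameter) at the end of the lock lever, which stands at the back end of the carriage. The lever is a 10 mm rod; its pivot is 72 mm above the table, 70 mm from the ball, so the ball is 130 mm above the table at either end of the swing and 142 mm in the middle; it travels 79 mm along stand x. A push of about 1 to 2 N on the ball moves it.
- plain_box: Bystander: black box of the same size as the gift box with a plain black lid. Origin: centre of its underside.
- grey_box: Bystander: black box with a grey lid, same size. Origin: centre of its underside.
- jar: Bystander: small terracotta jar, 84 mm wide, 85 mm tall. Origin: centre of its underside.
- brush: Bystander: brush 160 mm long, lying on the table between the robot and the stand.
- mallet: Bystander: hammer 200 mm long, lying on the table between the robot and the stand.
Things that resemble listed ones, but are neither listed nor needed, are in the scene too. What is shaped like the gift_box but green or turquoise is not meant.

How it is judged:
By the outcome, as a careful person would: the job done as asked, in the order asked, and still so for the second after the job is handed in, with the robot touching nothing.
It also fails if it takes over 64 s, if anything falls off the work surface, if the arm or the gripper's body presses on something with over 40 N, if the wrist force passes 120 N, or if a joint passes its speed limit or range.

## Working session

There is one attempt and no reset: what is moved stays moved. The work goes in short steps, Python scripts to look and compute and a tool call to move; the robot and the scene stay as the last step left them, time stands still between calls to the robot, and variables do not carry over. Pictures are saved under pics/ and viewed, at most 10 in all, crops included, and the job is handed in when it is done.

Besides the shell and the picture viewer there is one more tool, called after "Call:" by a JSON object that holds its "op" and its "data", one argument or row to a line. send_rows: Moves the arm, as the interface text tells. Shifts and turns lie within -1 to 1; 1 stands for 0.04 m of shift or 0.12 rad of turn. Its arguments: {"type":"object","properties":{"steps":{"type":"array"},"squeeze":{"type":"number"}},"required":["steps"]}

```bash
mkdir -p pics; cat > h.py <<'E'
import numpy as np, cv2, pickle
from workcell import env
def grab(n,tag):
    f=env.grab_frame(n); pickle.dump(f,open(f'pics/{tag}.pkl','wb'))
    cv2.imwrite(f'pics/{tag}.png',cv2.cvtColor(np.asarray(f['pixels']),cv2.COLOR_RGB2BGR)); return f
def load(tag): return pickle.load(open(f'pics/{tag}.pkl','rb'))
def ray(f,uv):
    K=np.array(f['intrinsics']);T=np.array(f['cam_to_world'])
    uv=np.atleast_2d(uv).astype(float)
    d=np.c_[uv,np.ones(len(uv))]@np.linalg.inv(K).T
    return T[:3,3],d@T[:3,:3].T
def onz(f,uv,z):
    o,d=ray(f,uv); return o+d*((z-o[2])/d[:,2])[:,None]
def cloud(f):
    v,u=np.mgrid[:480,:640]; o,d=ray(f,np.c_[u.ravel(),v.ravel()])
    return (o+d*np.array(f['depth']).ravel()[:,None]).reshape(480,640,3)
E
python3 - <<'E'
from h import *
for n in ['scene','side','wrist']: f=grab(n,n+'0'); print(n,np.round(f['cam_to_world'],2).tolist(),f['intrinsics'])
s=env.state();print(s)
E
```

```text
scene [[-0.47, 0.73, -0.5, 1179.42], [0.88, 0.39, -0.27, 438.95], [-0.0, -0.56, -0.83, 1257.49], [0.0, 0.0, 0.0, 1.0]] [[598.20691887   0.         324.52504388]
 [  0.         598.20691887 239.45741721]
 [  0.           0.           1.        ]]
side [[0.85, -0.36, 0.38, -40.49], [-0.53, -0.6, 0.6, -780.4], [0.01, -0.71, -0.7, 1118.88], [0.0, 0.0, 0.0, 1.0]] [[619.38191994   0.         336.597995  ]
 [  0.         619.38191994 240.95620725]
 [  0.           0.           1.        ]]
wrist [[0.36, 0.89, 0.28, 126.87], [0.93, -0.34, -0.11, 566.55], [-0.0, 0.3, -0.95, 385.41], [0.0, 0.0, 0.0, 1.0]] [[406.466369     0.         312.98877307]
 [  0.         406.466369   242.45275783]
 [  0.           0.           1.        ]]
{'time_s': 0.15, 'qpos': array([ 6.79533858e+01,  1.83412996e+01,  8.96881625e+01, -1.06802180e-03,
        7.20442788e+01, -1.14601851e+00]), 'qvel': array([ 0.04986089, -0.018763  , -0.12124705,  0.00126393,  0.04544003,
       -0.03878631]), 'effort': array([-4.21190744e-04, -4.12771225e+01, -2.32156277e+01,  7.26778968e-02,
        4.32602107e-02, -1.30921112e-04]), 'ee_pos': array([204.99809251, 536.82331804, 213.34757028]), 'ee_rot': array([-1.79926254e+02, -4.59475365e-04,  1.59099734e+02]), 'force': array([-0.33699429,  0.60829186,  0.05740636]), 'torque': array([-0.00381037, -0.03078116, -0.01598876]), 'gripper_force': 0.0, 'gripper_width': 91.33056862343089}
```

View pics/scene0.png

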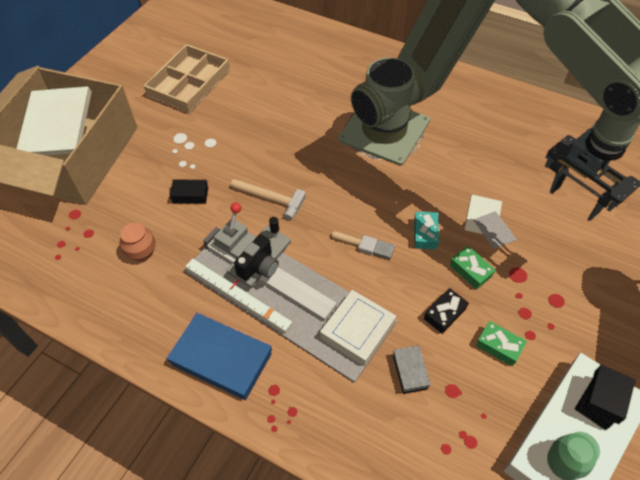

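View pics/side0.png

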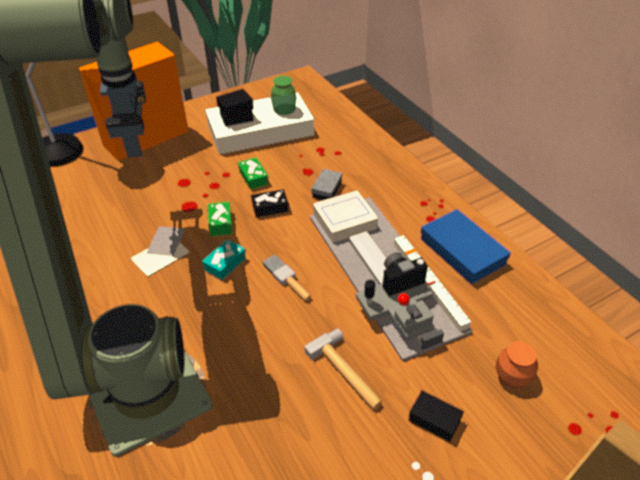

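Scene view: candidates are the black box with white splashes (447,310), the green ones (473,267) and (501,343), the turquoise one (427,229), the grey-lid box (411,368) and the plain box (189,191). (447,310) fits: it has a black body and a white-splashed lid. The plate is at (358,326), the ball at (236,208), the knob at (274,225), the pointer at (235,285) and the orange mark at (268,313).

```bash
python3 - <<'E'
from h import *
a=cv2.imread('pics/scene0.png')
c1=cv2.resize(a[280:340,415:480],(390,360),interpolation=cv2.INTER_CUBIC); c2=cv2.resize(a[195:335,180:300],None,fx=3.3,fy=3.3,interpolation=cv2.INTER_CUBIC)
H=max(len(c1),len(c2)); o=np.zeros((H,390+c2.shape[1],3),np.uint8);o[:360,:390]=c1;o[:len(c2),390:]=c2
cv2.imwrite('pics/crop0.png',o);print(o.shape)
for t,g,p,c,W in [('scene0',(447,305),(358,320),0,0),('side0',(268,200),(346,213),0,0)]:
    f=load(t);P=cloud(f)
    for nm,uv,z,r in [('gift',g,36,65),('plate',p,50,95)]:
        c=onz(f,uv,z)[0]
        m=(np.hypot(P[...,0]-c[0],P[...,1]-c[1])<r)&(abs(P[...,2]-z)<6)
        n,l,st,ce=cv2.connectedComponentsWithStats(m.astype(np.uint8)); k=1+np.argmax(st[1:,4]); m=l==k
        q=P[m]; R=cv2.minAreaRect(q[:,:2].astype(np.float32)); print(t,nm,m.sum(),np.round(c,1),np.round(q[:,2].mean(),1),np.round(R[0],1),np.round(R[1],1),round(R[2],1))
    img=np.array(f['pixels']);hsv=cv2.cvtColor(img,cv2.COLOR_RGB2HSV)
    h,s,v=[hsv[...,i].astype(int) for i in range(3)]
    c=onz(f,p,50)[0]; near=np.hypot(P[...,0]-c[0],P[...,1]-c[1])<450
    for nm,mm in [('blue',(h>95)&(h<130)&(s>70)&(v>60)),('red',((h<5)|(h>174))&(s>170)&(v>110)),('orange',(h>8)&(h<22)&(s>150)&(v>180)&(P[...,2]>25)&(P[...,2]<50))]:
        n,l,st,ce=cv2.connectedComponentsWithStats((mm&near).astype(np.uint8))
        for k in range(1,n):
            if st[k,4]>7: print(t,nm,st[k],np.round(ce[k],1),np.round(P[l==k].mean(0),1))
E
```

```text
(462, 786, 3)
scene0 gift 896 [472.8 375.3  36. ] 35.7 [478.4 377.6] [58.4 95.5] 73.0
scene0 plate 2828 [610.  214.3  50. ] 49.6 [617.3 218.4] [121.4 133.1] 83.9
scene0 blue [ 167  314  104   85 4826] [220.4 354.6] [822.2 -14.2  44. ]
scene0 red [231 203  10  10  67] [235.4 207.4] [ 525.9 -152.7  142.2]
scene0 red [510 268  17  14 161] [518.5 275.5] [294.1 497.4   0.7]
scene0 red [516 294   6   4  19] [518.5 295.6] [349.4 514.6   2.4]
scene0 red [519 308  12  11  99] [524.5 313. ] [386.7 541.6   0.7]
scene0 red [548 324   4   5  16] [549.5 325.9] [392.1 602.7   1.1]
scene0 red [526 331   9   8  58] [529.9 334.8] [435.4 569.6   1.3]
scene0 red [269 385  10  10  79] [273.6 389.9] [824.3 118.5   1.4]
scene0 red [446 385  15  13 143] [452.4 390.7] [643.3 461.4   1.3]
scene0 red [288 408   9   8  57] [291.9 411.5] [846.7 177.2   1.3]
scene0 red [482 414   4   4  13] [483.5 415.8] [6.634e+02 5.395e+02 1.000e-01]
scene0 red [268 416   7   6  35] [270.8 418.4] [8.805e+02 1.451e+02 8.000e-01]
scene0 red [272 426   5   5  20] [273.8 428.2] [895.6 161.5   1.9]
scene0 red [460 432  17  16 142] [
[... 371 characters left out ...]
  244.9] [804.6 -31.6  44.1]
side0 red [317 148   7   7  24] [320.4 150.8] [723.4 530.1   4.6]
side0 red [304 169   8   6  31] [307.3 171.5] [639.8 463.1   5. ]
side0 red [223 173   6   4  13] [225.6 174.5] [431.5 569.8   6.2]
side0 red [210 184   9   4  28] [214.1 185.6] [383.5 541.5   5.7]
side0 red [182 202  15   9  94] [189.  206.2] [290.1 496.4   5.2]
side0 red [421 202   6   3  14] [423.5 203. ] [843.6 179.2   4.7]
side0 red [427 217   8   5  23] [430.1 218.6] [821.1 120.7   3.5]
side0 red [397 293  12  12 113] [403.  298.4] [ 515.6 -156.5  143.5]
side0 orange [405 248  11   7  31] [410.  251.2] [679.   24.2  38.3]
side0 orange [334 350  12  12  21] [339.8 356.2] [ 373.5 -141.9   27.6]
```

View pics/crop0.png

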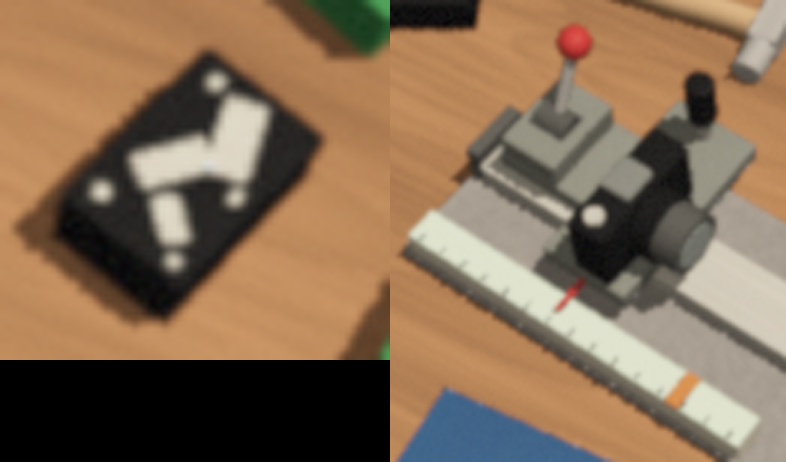

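Crop: the box at (447,310) is black with white splashes, so it is the gift box. The pointer on the white scale is red at scene (235,285), and the orange mark is at (268,313).

```bash
cat > m.py <<'E'
from h import *
def meas(f,p,th=None,verbose=True):
    P=cloud(f);img=np.array(f['pixels']);hsv=cv2.cvtColor(img,cv2.COLOR_RGB2HSV)
    h,s,v=[hsv[...,i].astype(int) for i in range(3)]; pc=onz(f,p,50)[0]
    d=np.hypot(P[...,0]-pc[0],P[...,1]-pc[1]); z=P[...,2]
    b=(d<75)&(abs(z-50)<8)&(img[...,2].astype(int)-img[...,0]>-5)
    n,l,st,ce=cv2.connectedComponentsWithStats(b.astype(np.uint8))
    vv,uu=np.nonzero(b); w=onz(f,np.c_[uu,vv],50)[:,:2].astype(np.float32)
    if len(w)>5: print('outline',len(w),cv2.minAreaRect(w))
    m=(d<480)&(d>80)&(z>28)&(z<44)&(s<70)&(v>170)
    n,l,st,ce=cv2.connectedComponentsWithStats(m.astype(np.uint8))
    for k in range(1,n):
        if st[k,4]>60:
            vv,uu=np.nonzero(l==k);w=onz(f,np.c_[uu,vv],36)[:,:2].astype(np.float32);print('strip',st[k,4],cv2.minAreaRect(w))
    r=((h<6)|(h>172))&(s>110)&(v>70)&(d<450)&(z>25)&(z<60)
    vv,uu=np.nonzero(r);w=onz(f,np.c_[uu,vv],36)
    for a in np.c_[uu,vv,np.round(w[:,:2],1)]: print('red',a)
    k=(z>104)&(z<126)&(v<75)&(d<450)
    n,l,st,ce=cv2.connectedComponentsWithStats(k.astype(np.uint8))
    for i in range(1,n):
        if st[i,4]>10: print('dark',st[i],np.round(ce[i],1),np.round(P[l==i].mean(0),1), cv2.minAreaRect(P[l==i][:,:2].astype(np.float32)))
if __name__=='__main__':
    for t,p in [('scene0',(358,320)),('side0',(346,213))]: print(t);meas(load(t),p)
E
python3 m.py
```

```text
scene0
outline 158 ((616.1707153320312, 217.93150329589844), (72.28457641601562, 107.24669647216797), 83.60462188720703)
strip 102 ((269.9249267578125, 245.4268341064453), (43.26502227783203, 23.150508880615234), 37.612125396728516)
strip 220 ((343.65447998046875, 389.1051025390625), (67.62946319580078, 41.2510986328125), 53.50721740722656)
strip 954 ((670.23291015625, -100.77999877929688), (235.10580444335938, 26.757591247558594), 83.50785064697266)
strip 1166 ((600.6904907226562, 58.80440902709961), (165.30799865722656, 48.75601577758789), 83.53382873535156)
strip 153 ((470.9983215332031, 381.08184814453125), (27.29262924194336, 57.01982879638672), 58.802284240722656)
strip 240 ((687.7692260742188, 54.97908401489258), (53.46305465698242, 26.386125564575195), 82.65946960449219)
strip 275 ((501.6280517578125, 518.1742553710938), (69.01374053955078, 38.94391632080078), 71.32566833496094)
red [237.  279.  641.7 -89. ]
red [238.  279.  640.6 -86.9]
red [237.  280.  644.  -87.5]
red [238.  280.  642.9 -85.4]
red [236.  281.  647.4 -88.1]
red [237.  281.  646.3 -86. ]
red [238.  281.  645
[... 1931 characters left out ...]
4.  654.5 -83.7]
red [402.  292.  586.2 -70.9]
red [403.  292.  588.2 -72.1]
red [404.  292.  590.1 -73.3]
red [399.  293.  578.5 -69.8]
red [400.  293.  580.5 -71. ]
red [406.  293.  592.3 -78.2]
red [399.  294.  576.7 -72.3]
red [408.  294.  594.4 -83. ]
red [398.  295.  573.  -73.5]
red [397.  296.  569.3 -74.8]
red [409.  296.  592.8 -89. ]
red [397.  297.  567.6 -77.2]
dark [384 257  43  25 445] [401.8 270. ] [579.8 -68.2 111.8] ((588.9678955078125, -57.89415740966797), (59.116695404052734, 95.93708801269531), 82.3077392578125)
dark [365 280  10  12  82] [369.7 285.3] [492.2 -70.9 114.6] ((493.1280212402344, -69.5849380493164), (19.827457427978516, 19.006715774536133), 18.6019344329834)
```

Call:
{"op": "send_rows", "data": {
  "steps": [
    [[0,0,0,-0.567,1],[-0.85,-0.2,0.34,0,1],[-0.85,-0.2,0.34,0,1],[-0.85,-0.2,0.34,0,1],[-0.85,-0.2,0.34,0,1]]
  ]
}}

```text
time_s: 0.57
ee_pos: [326.7, 465.9, 158.8]
ee_rot: [-180.0, 0.0, 163.1]
force: [0.5, 1.5, -0.7]
gripper_width: 91.1
gripper_force: 0.0
```

Call:
{"op": "send_rows", "data": {
  "steps": [
    [[-0.85,-0.2,0.34,0,1],[-0.85,-0.2,0.34,0,1],[-0.85,-0.2,0.34,0,1],[-0.85,-0.2,0.34,0,1],[-0.85,-0.2,0.34,0,1]]
  ]
}}

```text
time_s: 0.98
ee_pos: [477.9, 377.7, 90.7]
ee_rot: [-180.0, -0.0, 163.0]
force: [0.4, 1.2, 0.6]
gripper_width: 91.6
gripper_force: 0.0
```

Call:
{"op": "send_rows", "data": {
  "steps": [
    [[0,0,0,0,1],[0,0,0,0,1]]
  ]
}}

```text
time_s: 1.15
ee_pos: [477.3, 377.4, 90.2]
ee_rot: [-179.9, -0.1, 162.8]
force: [-0.4, 0.5, 0.3]
gripper_width: 90.9
gripper_force: 0.0
```

```bash
cat >> h.py <<'E'
def go(x,y,z,psi=None):
    """units (40mm) in the tool frame from the measured pose to the target; psi: target yaw (turn first)"""
    s=env.state(); p=s['ee_pos']; y0=s['ee_rot'][2]; psi=y0 if psi is None else psi
    turn=-np.deg2rad((psi-y0+180)%360-180)/0.12; a=np.deg2rad(psi); d=np.array([x,y,z])-p
    t=np.array([np.cos(a)*d[0]+np.sin(a)*d[1],np.sin(a)*d[0]-np.cos(a)*d[1],-d[2]])/40
    print('t',round(s['time_s'],2),'at',np.round(p,1),np.round(s['ee_rot'],2),'w',round(s['gripper_width'],1),'F',np.round(s['force'],1),'| units',np.round(t,3),'turn',round(turn,3))
E
python3 - <<'E'
from h import *
f=grab('wrist','w1');P=cloud(f)
m=(np.hypot(P[...,0]-477,P[...,1]-377)<65)&(abs(P[...,2]-36)<6)
q=P[m];print(len(q),q[:,2].mean(),cv2.minAreaRect(q[:,:2].astype(np.float32)))
go(477,377.6,6,163)
E
```

```text
14470 37.47043423564404 ((477.27154541015625, 377.01641845703125), (58.10304260253906, 92.1978988647461), 73.4831314086914)
t 1.2 at [476.6 378.5  91. ] [-1.7995e+02 -8.0000e-02  1.6291e+02] w 91.4 F [ 0.1 -0.1 -1. ] | units [-0.016 -0.017  2.126] turn -0.013
```

View pics/w1.png

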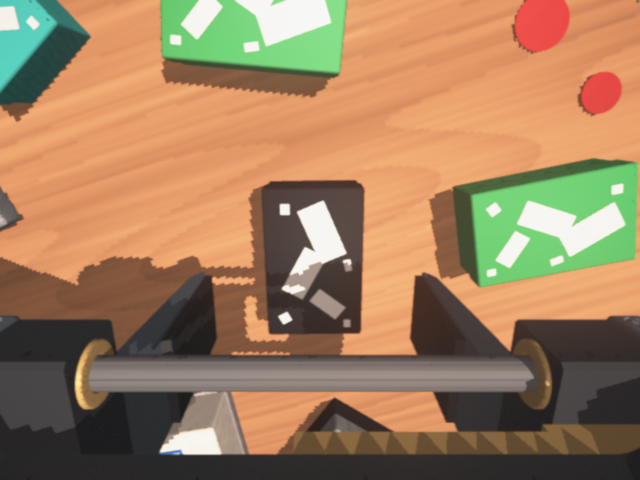

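Wrist view: the gift box is centred between the fingers at (313,257), and the green box at (545,220) is clear of them. Next I go down and grip.

Call:
{"op": "send_rows", "data": {
  "steps": [
    [[0,0,0.7,0,1],[0,0,0.7,0,1],[0,0,0.5,0,1],[0,0,0.2,0,1],[0,0,0,0,1]]
  ]
}}

```text
time_s: 1.62
ee_pos: [474.6, 379.0, 6.3]
ee_rot: [-179.8, -0.1, 163.1]
force: [-0.0, -0.5, 0.6]
gripper_width: 91.1
gripper_force: 0.0
```

Call:
{"op": "send_rows", "data": {
  "steps": [
    [[0,0,0,0,0],[0,0,0,0,0],[0,0,0,0,0],[0,0,0,0,0],[0,0,0,0,0]]
  ],
  "squeeze": 20
}}

```text
time_s: 2.03
ee_pos: [477.1, 379.1, 8.5]
ee_rot: [179.9, 0.1, 163.0]
force: [-0.3, -0.5, 0.3]
gripper_width: 60.8
gripper_force: 0.3
```

Call:
{"op": "send_rows", "data": {
  "steps": [
    [[0,0,0,0,0],[0,0,0,0,0],[0,0,-0.8,0,0],[0,0,-0.8,0,0],[0,0,-0.9,0,0]]
  ]
}}

```text
time_s: 2.45
ee_pos: [475.8, 378.0, 107.2]
ee_rot: [-179.8, -0.1, 163.0]
force: [0.0, -0.3, -1.3]
gripper_width: 57.8
gripper_force: 20.0
```

```bash
python3 - <<'E'
from h import *
go(616,218.5,110,173.55)
E
```

```text
t 2.45 at [475.8 378.  107.2] [-1.7983e+02 -1.3000e-01  1.6298e+02] w 57.8 F [ 0.  -0.3 -1.3] | units [-3.931 -3.57  -0.07 ] turn -1.537
```

Call:
{"op": "send_rows", "data": {
  "steps": [
    [[0,0,0,-0.77,0],[0,0,0,-0.767,0],[-0.647,-0.598,-0.1,0,0],[-0.647,-0.598,-0.1,0,0],[-0.647,-0.598,0,0,0]]
  ]
}}

```text
time_s: 2.87
ee_pos: [546.5, 298.4, 116.2]
ee_rot: [180.0, 0.1, 173.7]
force: [0.7, 0.2, -0.7]
gripper_width: 58.0
gripper_force: 20.0
```

Call:
{"op": "send_rows", "data": {
  "steps": [
    [[-0.647,-0.598,0,0,0],[-0.647,-0.598,0,0,0],[-0.647,-0.598,0,0,0],[0,0,0,0,0],[0,0,0,0,0]]
  ]
}}

```text
time_s: 3.28
ee_pos: [615.7, 217.1, 114.9]
ee_rot: [-180.0, -0.0, 173.4]
force: [-0.3, 0.2, -1.3]
gripper_width: 57.5
gripper_force: 20.0
```

```bash
python3 - <<'E'
from h import *
f=grab('wrist','w2')
go(616,218.5,57,173.55)
P=cloud(f);img=np.array(f['pixels']).astype(int);z=P[...,2]
d=np.hypot(P[...,0]-616,P[...,1]-218)
m=(d<120)&(abs(z-50)<7); q=P[m][:,:2].astype(np.float32); print('plate',len(q),z[m].mean(),cv2.minAreaRect(q))
b=m&(img[...,2]-img[...,0]>0); q=P[b][:,:2].astype(np.float32);print('outline',len(q),cv2.minAreaRect(q) if len(q)>5 else 0)
m=(d<70)&(z>80)&(z<145)&(img.max(2)>20)
p=env.state()['ee_pos']; m=(d<60)&(abs(z-(p[2]+29))<7); q=P[m][:,:2].astype(np.float32); print('box',len(q),z[m].mean() if len(q) else 0,cv2.minAreaRect(q) if len(q) else 0)
E
```

```text
t 3.33 at [614.7 218.3 114.9] [ 1.7999e+02 -8.0000e-02  1.7347e+02] w 57.9 F [ 0.   0.2 -0.4] | units [-0.031  0.009  1.448] turn -0.012
plate 15184 51.35277356285511 ((594.5413818359375, 220.27328491210938), (120.38743591308594, 86.2052230834961), 83.46060180664062)
outline 713 ((574.234375, 223.06678771972656), (72.75938415527344, 22.033153533935547), 82.7256088256836)
box 26400 143.98897317052752 ((616.697998046875, 216.4582977294922), (79.672607421875, 92.99900817871094), 83.59185791015625)
```

View pics/w2.png

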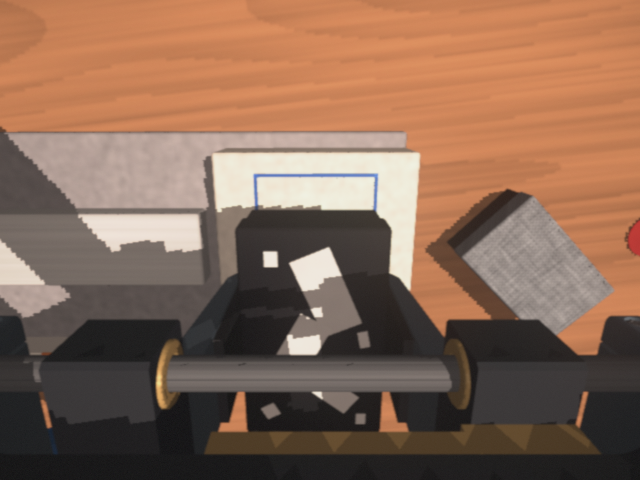

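Wrist view: the held box (313,320) hangs over the plate, with the outline's robot-side edge at (315,175) parallel to it. By depth, the outline centre is about (616,218), the same as the box. I lower it.

Call:
{"op": "send_rows", "data": {
  "steps": [
    [[0,0,0.6,0,0],[0,0,0.5,0,0],[0,0,0.2,0,0],[0,0,0.1,0,0],[0,0,0.03,0,0]]
  ]
}}

```text
time_s: 3.75
ee_pos: [614.0, 219.8, 58.5]
ee_rot: [-180.0, -0.1, 173.6]
force: [0.2, 0.2, 0.1]
gripper_width: 57.9
gripper_force: 20.0
```

Call:
{"op": "send_rows", "data": {
  "steps": [
    [[0,0,0.02,0,0],[0,0,0,0,0]]
  ]
}}

```text
time_s: 3.92
ee_pos: [615.1, 219.6, 58.5]
ee_rot: [179.9, 0.1, 173.6]
force: [-0.2, 0.8, 0.3]
gripper_width: 57.7
gripper_force: 20.0
```

Call:
{"op": "send_rows", "data": {
  "steps": [
    [[0,0,0.01,0,0],[0,0,0,0,0.9],[0,0,0,0,0.9],[0,0,0,0,0.9],[0,0,0,0,0.9]]
  ]
}}

```text
time_s: 4.33
ee_pos: [615.1, 218.7, 57.2]
ee_rot: [180.0, 0.0, 173.6]
force: [0.1, -0.3, -0.3]
gripper_width: 80.5
gripper_force: 0.0
```

Call:
{"op": "send_rows", "data": {
  "steps": [
    [[0,0,-0.5,0,0.9],[0,0,-0.9,0,0.9],[0,0,-0.9,0,0.9],[0,0,-0.9,0,0.9],[0,0,-0.5,0,0.9]]
  ]
}}

```text
time_s: 4.75
ee_pos: [616.5, 219.2, 209.9]
ee_rot: [179.8, 0.3, 173.6]
force: [1.6, 0.1, -0.2]
gripper_width: 82.3
gripper_force: 0.0
```

```bash
python3 - <<'E'
from h import *
f=grab('wrist','w3');P=cloud(f);img=np.array(f['pixels']).astype(int);z=P[...,2]
d=np.hypot(P[...,0]-616,P[...,1]-218)
m=(d<110)&(abs(z-50)<7);b=m&(img[...,2]-img[...,0]>0)
for n,mm in [('plate',m),('outline',b),('box',(d<75)&(abs(z-86)<6))]:
    q=P[mm][:,:2].astype(np.float32);print(n,len(q),z[mm].mean(),cv2.minAreaRect(q))
go(616,218,200)
f=grab('scene','scene3')
u=np.array([.1123,.9937]);e=np.array([.9937,-.1123])
for t in ['scene0','side0','scene3']:
    f=load(t);P=cloud(f);img=np.array(f['pixels']);hsv=cv2.cvtColor(img,cv2.COLOR_RGB2HSV);h,s,v=[hsv[...,i].astype(int) for i in range(3)]
    vv,uu=np.mgrid[:480,:640];w=onz(f,np.c_[uu.ravel(),vv.ravel()],36)[:,:2]-[616,218]
    X=(w@e).reshape(480,640);Y=(w@u).reshape(480,640)
    st=(X>50)&(X<110)&(Y<-60)&(Y>-400)
    for n,mm in [('ptr',st&(X>70)&((h<7)|(h>172))&(s>90)),('mark',st&(h>8)&(h<24)&(s>110)&(v>170)&(abs(P[...,2]-36)<10))]:
        print(t,n,mm.sum(),X[mm].min(),X[mm].max(),'Y',Y[mm].mean(),np.median(Y[mm]),Y[mm].min(),Y[mm].max())
E
```

```text
plate 12156 51.45912193797973 ((616.3868408203125, 217.69131469726562), (120.2671127319336, 130.12646484375), 83.42696380615234)
outline 951 51.953183044334544 ((616.9207763671875, 218.1480255126953), (72.71166229248047, 107.4573974609375), 83.45671844482422)
box 9033 87.50408385671146 ((615.9630126953125, 218.6878204345703), (58.13010787963867, 91.74739837646484), 83.50634002685547)
t 4.8 at [618.  219.7 213.1] [179.7    0.66 173.55] w 82.1 F [ 1.5 -0.   2.4] | units [ 0.045 -0.047  0.329] turn -0.0
scene0 ptr 15 70.38323225813285 86.97058005367244 Y -299.3383273908195 -299.3138759191567 -302.9957721742368 -295.428334566558
scene0 mark 47 75.66124892828715 102.37409364648336 Y -186.75982506491044 -186.85072837920774 -191.5490179556346 -181.85883618555087
side0 ptr 16 70.06307705814228 96.89611256420075 Y -281.8515780672922 -292.91715027646717 -295.7240372365911 -236.3791930118153
side0 mark 42 71.00165542346602 100.30297814118356 Y -183.54262083985176 -183.66562082366823 -189.26072858000134 -177.27980921010797
scene3 ptr 15 70.38323225813285 86.97058005367244 Y -298.93235511115074 -299.10591762858553 -302.79158176855304 -296.0620908386004Traceback (most recent call last):
  File "<stdin>", line 16, in <module>
    return umr_minimum(a, axis, None, out, keepdims, initial, where)
ValueError: zero-size array to reduction operation minimum which has no identity
```

Call:
{"op": "send_rows", "data": {
  "steps": [
    [[0.267,-0.93,0,0,1],[0.267,-0.93,0,0,1],[0.267,-0.93,0,0,1],[0.267,-0.93,0,0,1],[0.267,-0.93,0,0,1]]
  ]
}}

```text
time_s: 5.27
ee_pos: [539.3, 38.5, 203.5]
ee_rot: [-180.0, -0.1, 173.6]
force: [0.1, -0.9, 0.8]
gripper_width: 91.2
gripper_force: 0.0
```

Call:
{"op": "send_rows", "data": {
  "steps": [
    [[0.267,-0.93,0,0,1],[0.267,-0.93,0,0,1],[0.267,-0.93,0,0,1],[0,0,0,0,1],[0,0,0,0,1]]
  ]
}}

```text
time_s: 5.68
ee_pos: [495.4, -68.8, 204.1]
ee_rot: [180.0, -0.1, 173.3]
force: [-0.3, 0.4, 0.1]
gripper_width: 91.0
gripper_force: 0.0
```

```bash
cat > k.py <<'E'
from h import *
import sys
u=np.array([.1125,.9937]);e=np.array([.9937,-.1125]);C=np.array([616.2,218.2])
def SX(q): return np.c_[(q[:,:2]-C)@e,(q[:,:2]-C)@u]
if __name__=='__main__':
    f=grab('wrist',sys.argv[1]);P=cloud(f);img=np.array(f['pixels']);hsv=cv2.cvtColor(img,cv2.COLOR_RGB2HSV);h,s,v=[hsv[...,i].astype(int) for i in range(3)]
    S=SX(P.reshape(-1,3)).reshape(480,640,2);z=P[...,2]
    m=(v<90)&(z>108)&(z<122)&(S[...,0]<-60)&(S[...,0]>-120)&(S[...,1]<-120)&(S[...,1]>-350)
    if m.sum()>10: r=cv2.minEnclosingCircle(P[m][:,:2].astype(np.float32));print('knob',m.sum(),z[m].mean(),P[m].mean(0),r,SX(np.array([r[0]])))
    vv,uu=np.mgrid[:480,:640];w=SX(onz(f,np.c_[uu.ravel(),vv.ravel()],36)).reshape(480,640,2);X,Y=w[...,0],w[...,1]
    st=(X>62)&(X<115)&(Y<-60)&(Y>-400)
    for n,mm in [('ptr',st&((h<7)|(h>172))&(s>90)&(z<60)),('mark',st&(h>8)&(h<24)&(s>110)&(abs(z-36)<10))]:
        if mm.sum()>5: print(n,mm.sum(),'px',uu[mm].mean(),vv[mm].mean(),'z',z[mm].mean(),'X',X[mm].min(),X[mm].max(),'Y',Y[mm].mean(),'Ycloud',S[mm][:,1].mean(),Y[mm].min(),Y[mm].max())
    m=((h<7)|(h>172))&(s>110)&(z>100)
    if m.sum()>10: print('ball',m.sum(),P[m].mean(0),SX(P[m]).mean(0))
    print('TCP stand',SX(env.state()['ee_pos'][None]));go(497.5,-68,82,173.55)
E
python3 k.py w4
```

```text
knob 929 115.70813991565666 [496.2881355  -68.54352852 115.70813992] ((497.2468566894531, -68.769287109375), 11.724214553833008) [[ -85.91969371 -298.54360922]]
mark 149 px 426.2953020134228 397.53691275167785 z 37.1006703998957 X 89.28905210128755 102.30897531003755 Y -187.03904635973944 Ycloud -187.40033783502588 -193.17069979615934 -180.4247666674317
ball 20 [ 496.97097882 -149.06576774  169.77081783] [ -77.16047947 -378.36525829]
TCP stand [[ -87.17024061 -297.57030722]]
t 5.73 at [496.1 -67.7 204.2] [ 1.7996e+02 -8.0000e-02  1.7345e+02] w 91.3 F [-0.7 -0.2 -0.4] | units [-0.035 -0.005  3.056] turn -0.014
```

View pics/w4.png

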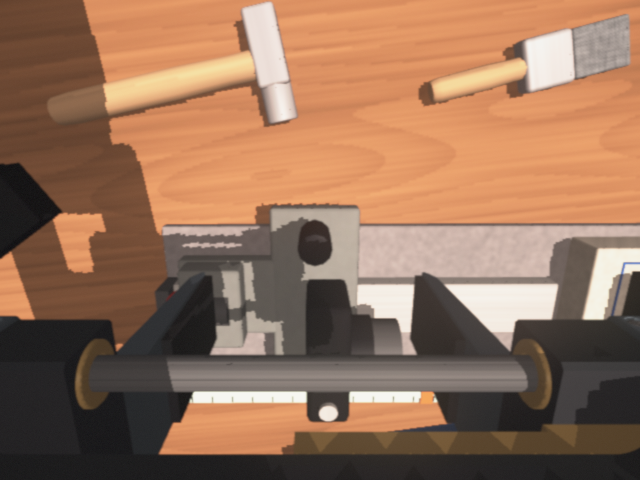

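Wrist view: the knob is at (315,243), 1 mm from the TCP in plan, with the mark at (427,397). The hammer at (265,60) and brush at (580,60) are clear. I go down over the knob and grip it.

Call:
{"op": "send_rows", "data": {
  "steps": [
    [[-0.02,-0.02,0.7,0,0.6],[0,0,0.7,0,0.6],[0,0,0.7,0,0.6],[0,0,0.7,0,0.6],[0,0,0.25,0,0.6]]
  ]
}}

```text
time_s: 6.15
ee_pos: [495.1, -66.3, 79.1]
ee_rot: [180.0, -0.4, 173.7]
force: [-1.3, -0.1, -0.1]
gripper_width: 61.0
gripper_force: 0.0
```

Call:
{"op": "send_rows", "data": {
  "steps": [
    [[0,0,0,0,0],[0,0,0,0,0],[0,0,0,0,0],[0,0,0,0,0],[0,0,0,0,0]]
  ],
  "squeeze": 15
}}

```text
time_s: 6.57
ee_pos: [498.5, -68.3, 84.5]
ee_rot: [-180.0, 0.2, 173.6]
force: [0.1, 0.9, -0.0]
gripper_width: 27.1
gripper_force: 0.0
```

```bash
python3 - <<'E'
from h import *
go(497.5,-68,82,173.55)
E
```

```text
t 6.57 at [498.5 -68.3  84.5] [-180.      0.18  173.57] w 27.1 F [ 0.1  0.9 -0. ] | units [0.024 0.004 0.063] turn 0.003
```

Call:
{"op": "send_rows", "data": {
  "steps": [
    [[0,0,0,0,0],[0,0,0,0,0],[0,0.2,0,0,0],[0,0.4,0,0,0],[0,0.4,0,0,0]]
  ]
}}

```text
time_s: 6.98
ee_pos: [502.6, -29.6, 84.3]
ee_rot: [-179.9, 0.1, 173.5]
force: [-1.0, -5.0, 5.6]
gripper_width: 23.9
gripper_force: 15.0
```

Call:
{"op": "send_rows", "data": {
  "steps": [
    [[0,0.4,0,0,0],[0,0.4,0,0,0],[0,0.4,0,0,0],[0,0.35,0,0,0],[0,0.2,0,0,0]]
  ]
}}

```text
time_s: 7.4
ee_pos: [510.8, 41.6, 84.3]
ee_rot: [-180.0, 0.2, 173.6]
force: [-0.3, -4.4, 5.7]
gripper_width: 24.0
gripper_force: 15.0
```

Call:
{"op": "send_rows", "data": {
  "steps": [
    [[0,0,0,0,0],[0,0,0,0,0]]
  ]
}}

```text
time_s: 7.57
ee_pos: [510.9, 42.4, 84.3]
ee_rot: [179.9, 0.2, 173.6]
force: [0.5, 2.9, 5.1]
gripper_width: 23.5
gripper_force: 15.0
```

```bash
cat > p.py <<'E'
from k import *
for n in ['scene','side']:
    f=grab(n,n+sys.argv[1]);P=cloud(f);img=np.array(f['pixels']);hsv=cv2.cvtColor(img,cv2.COLOR_RGB2HSV);h,s,v=[hsv[...,i].astype(int) for i in range(3)]
    vv,uu=np.mgrid[:480,:640];w=SX(onz(f,np.c_[uu.ravel(),vv.ravel()],36)).reshape(480,640,2);X,Y=w[...,0],w[...,1]
    st=(X>66)&(X<104)&(Y<-130)&(Y>-330)&(abs(P[...,2]-36)<12)
    for nm,mm in [('ptr',st&((h<7)|(h>172))&(s>90)),('mark',st&(h>8)&(h<24)&(s>110)&(v>120))]:
        if mm.sum()>2: print(n,nm,mm.sum(),np.round([uu[mm].mean(),vv[mm].mean(),X[mm].min(),X[mm].max(),X[mm].mean(),Y[mm].mean(),Y[mm].min(),Y[mm].max()],1))
go(497.5,-68,82,173.55)
a=cv2.imread(f'pics/scene{sys.argv[1]}.png')[215:345,190:350]; b=cv2.imread(f'pics/side{sys.argv[1]}.png')[205:335,330:490]
cv2.imwrite(f'pics/c{sys.argv[1]}.png',np.hstack([cv2.resize(i,(400,325),interpolation=cv2.INTER_CUBIC) for i in (a,b)]))
E
python3 p.py 5
```

```text
scene ptr 16 [ 271.   308.2   66.7   87.6   76.  -188.5 -190.5 -186.4]
scene mark 37 [ 267.6  313.8   76.3  102.8   91.7 -186.2 -191.8 -182. ]
side ptr 9 [ 405.2  252.1   66.9   83.7   73.4 -181.8 -184.3 -179.2]
side mark 28 [ 410.7  250.5   71.9  100.2   88.5 -182.5 -189.3 -131.1]
t 7.67 at [510.9  42.1  84.3] [1.7989e+02 1.7000e-01 1.7355e+02] w 23.3 F [-0.7  3.2  5.2] | units [ 0.023 -2.774  0.058] turn -0.0
```

View pics/c5.png

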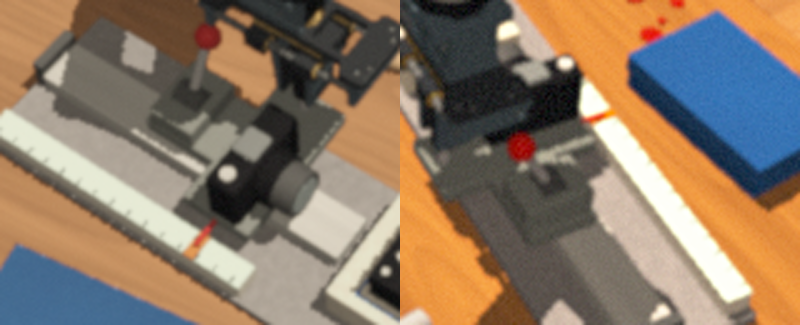

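Crops: in both views the red pointer lies over the orange mark (left crop (205,235), right crop (598,118)). Correcting for parallax from the two views, the pointer is about 0.5 mm short. I nudge it, release and rise.

Call:
{"op": "send_rows", "data": {
  "steps": [
    [[0,0.01,0,0,0],[0,0,0,0,0],[0,0,0,0,0.6],[0,0,0,0,0.6],[0,0,0,0,0.6]]
  ]
}}

```text
time_s: 8.08
ee_pos: [509.4, 41.4, 82.9]
ee_rot: [-180.0, -0.0, 173.6]
force: [0.3, 0.3, 0.1]
gripper_width: 40.8
gripper_force: 0.0
```

Call:
{"op": "send_rows", "data": {
  "steps": [
    [[0,0,0,0,0.6],[0,0,-0.7,0,0.6],[0,0,-0.9,0,0.6],[0,0,-0.9,0,0.6],[0,0,-0.9,0,0.6]]
  ]
}}

```text
time_s: 8.5
ee_pos: [509.2, 41.3, 220.3]
ee_rot: [-180.0, -0.1, 173.6]
force: [-0.0, -0.6, 0.0]
gripper_width: 54.7
gripper_force: 0.0
```

Call:
{"op": "send_rows", "data": {
  "steps": [
    [[0.9,0,0,0,0.6],[0.9,0,0,0,0.6],[0.9,0,0,0,0.6],[0,0,0,0,0.6],[0,0,0,0,0.6]]
  ]
}}

```text
time_s: 8.92
ee_pos: [401.0, 53.6, 219.3]
ee_rot: [180.0, 0.0, 173.6]
force: [0.7, 0.3, 0.3]
gripper_width: 54.6
gripper_force: 0.0
```

```bash
python3 p.py 6; python3 k.py w6
```

```text
scene ptr 16 [ 271.   308.2   66.7   87.6   76.  -188.5 -190.5 -186.4]
scene mark 37 [ 267.6  313.8   76.3  102.8   91.7 -186.2 -191.8 -182. ]
side ptr 7 [ 405.6  252.    66.9   83.7   74.4 -181.9 -183.2 -180.2]
side mark 30 [ 410.4  250.6   69.7  100.2   87.6 -182.7 -189.3 -131.1]
t 9.02 at [403.3  53.6 219.4] [1.7999e+02 9.0000e-02 1.7357e+02] w 54.4 F [ 1.  -0.5  0.4] | units [-2.681 -2.756  3.435] turn 0.003
knob 30 109.3020616177599 [499.42072862  43.15682012 109.30206162] ((500.10650634765625, 43.13983154296875), 5.5811614990234375) [[ -95.66783569 -187.01780743]]
TCP stand [[-192.71173711 -187.51221143]]
t 9.07 at [403.6  53.6 219.3] [1.7999e+02 6.0000e-02 1.7356e+02] w 54.9 F [ 0.4  0.8 -0. ] | units [-2.673 -2.756  3.432] turn 0.001
```

Call:
{"op": "send_rows", "data": {
  "steps": [
    [[-0.95,0,0,0,0.6],[-0.95,0,0,0,0.6],[-0.95,0,0,0,0.6],[-0.95,0,0,0,0.6],[-0.95,0,0,0,0.6]]
  ]
}}

```text
time_s: 9.48
ee_pos: [594.2, 31.7, 218.2]
ee_rot: [180.0, -0.0, 173.5]
force: [0.4, 0.2, 0.6]
gripper_width: 54.2
gripper_force: 0.0
```

Call:
{"op": "send_rows", "data": {
  "steps": [
    [[-0.95,0,0,0,0.6],[-0.95,0,0,0,0.6],[-0.95,0,0,0,0.6],[0,0,0,0,0.6],[0,0,0,0,0.6]]
  ]
}}

```text
time_s: 9.9
ee_pos: [706.5, 18.8, 215.7]
ee_rot: [-180.0, -0.2, 173.5]
force: [-0.0, -0.1, -0.2]
gripper_width: 54.9
gripper_force: 0.0
```

```bash
python3 k.py w7; python3 - <<'E'
import cv2
cv2.imwrite('pics/w7c.png',cv2.resize(cv2.imread('pics/w7.png')[100:400,120:520],(800,600)))
E
```

```text
ptr 140 px 313.85 178.43571428571428 z 40.16447578656149 X 68.74888735433441 90.32582532633077 Y -187.5689458923828 Ycloud -187.5750574400704 -190.04430412417832 -184.8570108718512
mark 294 px 314.17687074829934 190.4387755102041 z 36.99785138198162 X 74.70967647911428 100.96668632893353 Y -187.28353465715313 Ycloud -187.2854525930627 -193.59805872626097 -181.27373844062078
ball 56 [676.28729783  59.16583477 291.23386638] [  77.60009145 -151.27242898]
TCP stand [[ 110.78306493 -187.82143656]]
t 9.95 at [705.1  19.1 216.9] [-1.7999e+02 -1.7000e-01  1.7353e+02] w 54.6 F [-0.1  0.9 -0.3] | units [ 4.914 -2.747  3.372] turn -0.003
```

View pics/w7c.png

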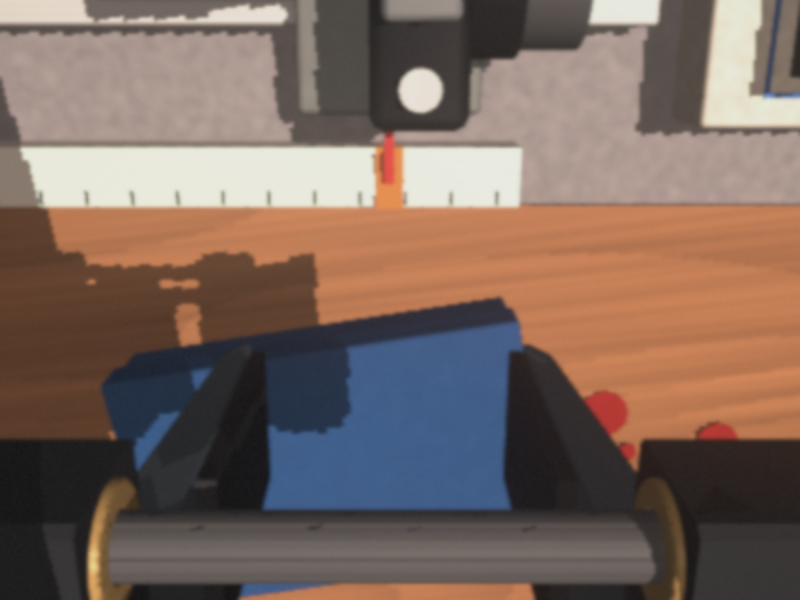

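Enlarged wrist view: the red pointer (388,160) stands in the middle of the orange mark (388,178), and depth puts them 0.3 mm apart. The lever is next; I measure the ball where it is now.

```bash
cat > b.py <<'E'
from k import *
L=[]
for n in ['scene','side']:
    f=grab(n,n+sys.argv[1]);P=cloud(f);img=np.array(f['pixels']);hsv=cv2.cvtColor(img,cv2.COLOR_RGB2HSV);h,s,v=[hsv[...,i].astype(int) for i in range(3)]
    S=SX(P.reshape(-1,3)).reshape(480,640,2)
    m=((h<7)|(h>172))&(s>120)&(v>60)&(P[...,2]>110)&(P[...,2]<170)&(abs(S[...,1]+268)<60)&(abs(S[...,0])<120)
    vv,uu=np.nonzero(m);c,r=cv2.minEnclosingCircle(np.c_[uu,vv].astype(np.float32)); o,d=ray(f,c); d=d[0]/np.linalg.norm(d[0]); L.append((o,d)); print(n,m.sum(),c,r,SX(onz(f,c,130)))
A=sum(np.eye(3)-np.outer(d,d) for o,d in L);b=sum((np.eye(3)-np.outer(d,d))@o for o,d in L);x=np.linalg.solve(A,b);print('ball',x,SX(x[None]))
t=C+e*(SX(x[None])[0,0]-55)+u*SX(x[None])[0,1];print(t);go(*t,200,173.55)
E
python3 b.py 8
```

```text
scene 83 (272.5, 229.0) 5.2202534675598145 [[ -54.16515961 -275.00440691]]
side 107 (378.0, 263.5) 6.020897388458252 [[ -51.67303009 -264.09258499]]
ball [533.1287536  -44.78949114 136.09308372] [[ -52.96157979 -270.67817256]]
[478.46728375 -38.62722235]
t 10.05 at [703.9  19.5 218.8] [ 1.8000e+02 -6.0000e-02  1.7356e+02] w 54.4 F [ 0.1  0.4 -0.1] | units [ 5.438 -2.077  0.47 ] turn 0.001
```

Call:
{"op": "send_rows", "data": {
  "steps": [
    [[0.88,-0.343,0,0,0],[0.88,-0.343,0,0,0],[0.88,-0.343,0,0,0],[0.88,-0.343,0,0,0],[0.88,-0.343,0,0,0]]
  ]
}}

```text
time_s: 10.47
ee_pos: [518.9, -28.9, 219.9]
ee_rot: [180.0, 0.1, 173.6]
force: [-0.3, -0.6, 0.8]
gripper_width: 24.3
gripper_force: 0.0
```

Call:
{"op": "send_rows", "data": {
  "steps": [
    [[0.88,-0.343,0,0,0],[0,0,0,0,0],[0,0,0,0,0],[0,0,0,0,0],[0,0,0,0,0]]
  ]
}}

```text
time_s: 10.88
ee_pos: [486.5, -38.3, 219.8]
ee_rot: [180.0, 0.1, 173.6]
force: [-0.5, 0.3, -0.4]
gripper_width: 0.1
gripper_force: 0.0
```

```bash
python3 k.py w9; python3 - <<'E'
from k import *
f=load('w9');P=cloud(f);hsv=cv2.cvtColor(np.array(f['pixels']),cv2.COLOR_RGB2HSV);h,s,v=[hsv[...,i].astype(int) for i in range(3)]
S=SX(P.reshape(-1,3)).reshape(480,640,2);m=((h<7)|(h>172))&(s>110)&(abs(S[...,1]+270)<40)&(abs(S[...,0]+50)<50)&(P[...,2]>100)
print(m.sum(),S[m].mean(0),S[m].min(0),S[m].max(0),P[m][:,2].max())
t=C+e*-100+u*-270;go(*t,124,173.55)
E
```

```text
knob 798 115.62089054492493 [508.51693821  40.10353405 115.62089054] ((509.66009521484375, 40.7957763671875), 11.31029224395752) [[ -85.91072823 -188.27231631]]
ball 110 [506.16242366 -45.74850226 193.32161724] [ -79.6501331  -274.66485403]
TCP stand [[ -99.99105856 -269.52121121]]
t 10.93 at [486.5 -38.3 219.5] [1.7999e+02 8.0000e-02 1.7360e+02] w 0.5 F [ 0.3  0.5 -0.6] | units [-0.356 -0.706  3.437] turn 0.007
68 [ -56.89494978 -270.17149962] [ -65.42995712 -270.53269056] [ -44.90131664 -269.83627749] 149.83733530580588
t 10.93 at [486.5 -38.3 219.5] [1.7999e+02 8.0000e-02 1.7360e+02] w 0.5 F [ 0.3  0.5 -0.6] | units [ 0.    -0.013  2.387] turn 0.007
```

Call:
{"op": "send_rows", "data": {
  "steps": [
    [[0,0,0.7,0,0],[0,0,0.8,0,0],[0,0,0.6,0,0],[0,0,0.26,0,0],[0,0,0,0,0]]
  ]
}}

```text
time_s: 11.35
ee_pos: [484.3, -38.1, 121.7]
ee_rot: [180.0, -0.4, 173.6]
force: [-0.1, 0.3, -0.4]
gripper_width: 0.2
gripper_force: 0.0
```

Call:
{"op": "send_rows", "data": {
  "steps": [
    [[-0.25,0,0,0,0],[-0.25,0,0,0,0],[-0.25,0,0,0,0],[-0.25,0,0,0,0],[-0.25,0,0,0,0]]
  ]
}}

```text
time_s: 11.77
ee_pos: [537.0, -44.4, 125.5]
ee_rot: [180.0, 0.1, 173.6]
force: [-2.0, 0.5, 1.6]
gripper_width: 0.3
gripper_force: 0.6
```

Call:
{"op": "send_rows", "data": {
  "steps": [
    [[-0.25,0,0,0,0],[-0.25,0,0,0,0],[-0.25,0,0,0,0],[-0.25,0,0,0,0],[0,0,0,0,0]]
  ]
}}

```text
time_s: 12.18
ee_pos: [574.7, -48.9, 124.0]
ee_rot: [-180.0, -0.2, 173.6]
force: [-4.3, -1.1, 1.1]
gripper_width: 0.3
gripper_force: 1.5
```

```bash
python3 b.py 10; python3 k.py w10 | tail -2
```

```text
scene 98 (254.375, 251.625) 5.876429557800293 [[  18.70945115 -270.60744346]]
side 0 (0.0, 0.0) 0.0 [[-697.14932653 1512.25485732]]
ball [382.59315745 152.9480858  576.27398588] [[-224.79427909  -91.12159693]]
[327.91724521 159.12932553]
t 12.28 at [574.6 -48.9 124.2] [-1.7998e+02 -1.1000e-01  1.7357e+02] w 0.6 F [-2.1 -1.  -0.1] | units [ 6.713  4.475 -1.896] turn 0.002
TCP stand [[ -11.29038127 -270.07208901]]
t 12.33 at [574.6 -48.9 124.2] [-1.7998e+02 -8.0000e-02  1.7356e+02] w 0.2 F [-2.  -0.6 -1.6] | units [ 1.862 -0.692  1.056] turn 0.002
```

Call:
{"op": "send_rows", "data": {
  "steps": [
    [[-0.08,0,0,0,0],[-0.05,0,0,0,0],[0,0,0,0,0]]
  ]
}}

```text
time_s: 12.58
ee_pos: [575.4, -49.0, 124.0]
ee_rot: [-180.0, -0.6, 173.6]
force: [-12.6, -0.3, 3.5]
gripper_width: 0.4
gripper_force: 5.9
```

Call:
{"op": "send_rows", "data": {
  "steps": [
    [[-0.05,0,0,0,0],[0,0,0,0,0]]
  ]
}}

```text
time_s: 12.75
ee_pos: [575.6, -49.1, 123.9]
ee_rot: [-180.0, -0.8, 173.6]
force: [-15.2, 1.0, 5.9]
gripper_width: 0.2
gripper_force: 7.7
```

Call:
{"op": "send_rows", "data": {
  "steps": [
    [[0.4,0,0,0,0],[0.9,0,0,0,0],[0.9,0,0,0,0],[0,0,-0.9,0,0],[0,0,-0.9,0,0]]
  ]
}}

```text
time_s: 13.17
ee_pos: [487.8, -38.7, 193.3]
ee_rot: [180.0, -0.7, 173.6]
force: [2.9, -0.3, 0.9]
gripper_width: 0.3
gripper_force: 0.0
```

Call:
{"op": "send_rows", "data": {
  "steps": [
    [[0.7,0,-0.7,0,0],[0.9,0,0,0,0],[0.9,0,0,0,0],[0.9,0,0,0,0],[0,0,0,0,0]]
  ]
}}

```text
time_s: 13.58
ee_pos: [354.1, -23.5, 225.0]
ee_rot: [180.0, -0.0, 173.6]
force: [-0.4, -0.3, -0.4]
gripper_width: 0.6
gripper_force: 0.0
```

```bash
python3 b.py 11; python3 p.py 12
```

```text
scene 89 (253.65789794921875, 251.73684692382812) 5.431675910949707 [[  19.8619686  -271.75233256]]
side 92 (406.1961975097656, 255.13290405273438) 5.617033004760742 [[  17.42164165 -267.70696595]]
ball [604.23990665 -52.12260573 130.98978446] [[  18.52654838 -269.96508382]]
[549.58525919 -45.96104048]
t 13.68 at [360.  -24.3 225.8] [179.97   0.3  173.57] w 0.5 F [1.1 0.  0.2] | units [-4.771 -0.007  0.645] turn 0.003
scene ptr 16 [ 271.   308.2   66.7   87.6   76.  -188.5 -190.5 -186.4]
scene mark 37 [ 267.6  313.8   76.3  102.8   91.7 -186.2 -191.8 -182. ]
side mark 16 [ 412.6  249.1   88.7  100.2   95.1 -180.2 -188.5 -131.1]
t 13.78 at [361.2 -24.5 225.5] [179.98   0.21 173.57] w 0.1 F [-0.3  0.2 -0.6] | units [-3.507 -0.698  3.588] turn 0.003
```

View pics/c12.png

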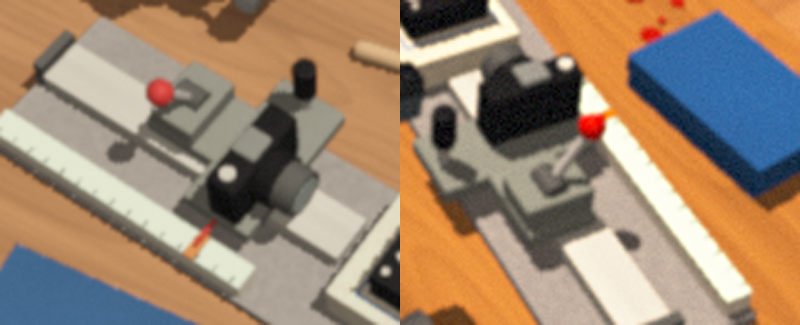

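```bash
python3 - <<'E'
from k import *
def ball(tags,Y0):
    L=[]
    for t in tags:
        f=load(t);P=cloud(f);hsv=cv2.cvtColor(np.array(f['pixels']),cv2.COLOR_RGB2HSV);h,s,v=[hsv[...,i].astype(int) for i in range(3)]
        S=SX(P.reshape(-1,3)).reshape(480,640,2)
        m=((h<7)|(h>172))&(s>120)&(v>60)&(P[...,2]>110)&(P[...,2]<170)&(abs(S[...,1]-Y0)<60)&(abs(S[...,0])<120)
        vv,uu=np.nonzero(m);c=(uu.mean(),vv.mean());o,d=ray(f,c);d=d[0]/np.linalg.norm(d[0]);L.append((o,d))
    A=sum(np.eye(3)-np.outer(d,d) for o,d in L);b=sum((np.eye(3)-np.outer(d,d))@o for o,d in L);x=np.linalg.solve(A,b);print(tags,SX(x[None])[0],x[2])
ball(['scene0','side0'],-380);ball(['scene8','side8'],-268);ball(['scene11','side11'],-268)
for t in ['scene11','side11']:
    f=load(t);P=cloud(f);S=SX(P.reshape(-1,3)).reshape(480,640,2);z=P[...,2]
    m=(abs(S[...,1]+270)<45)&(abs(S[...,0])<90)&(z>45)&(z<110)
    for lo in range(50,125,6):
        q=m&(z>=lo)&(z<lo+6)
        if q.sum()>5: print(t,lo,q.sum(),np.round(np.percentile(S[q],[3,50,97],axis=0).T,0).tolist())
E
```

```text
['scene0', 'side0'] [ -52.65269715 -380.90109193] 136.55008551489067
['scene8', 'side8'] [ -52.8446632  -270.41616892] 136.6152555552763
['scene11', 'side11'] [  18.16896325 -270.13130484] 130.9496302364031
scene11 50 137 [[-50.0, -13.0, 15.0], [-281.0, -240.0, -226.0]]
scene11 56 42 [[-45.0, -7.0, 17.0], [-286.0, -248.0, -246.0]]
scene11 62 51 [[-50.0, 13.0, 17.0], [-293.0, -249.0, -246.0]]
scene11 68 196 [[-52.0, -20.0, 16.0], [-295.0, -265.0, -247.0]]
scene11 74 212 [[-50.0, -11.0, 15.0], [-293.0, -265.0, -247.0]]
scene11 80 69 [[-34.0, -20.0, -8.0], [-287.0, -269.0, -256.0]]
scene11 86 14 [[-22.0, -15.0, -8.0], [-283.0, -269.0, -259.0]]
scene11 98 10 [[-8.0, -3.0, 2.0], [-272.0, -268.0, -266.0]]
side11 50 160 [[-58.0, -36.0, 8.0], [-303.0, -295.0, -227.0]]
side11 56 62 [[-58.0, -36.0, 5.0], [-302.0, -293.0, -228.0]]
side11 62 64 [[-58.0, -36.0, 9.0], [-299.0, -294.0, -254.0]]
side11 68 88 [[-58.0, -38.0, 10.0], [-297.0, -292.0, -247.0]]
side11 74 289 [[-57.0, -34.0, 9.0], [-295.0, -276.0, -246.0]]
side11 80 114 [[-52.0, -29.0, 5.0], [-296.0, -276.0, -252.0]]
side11 86 63 [[-33.0, -23.0, -15.0], [-286.0, -272.0, -257.0]]
side11 92 12 [[-18.0, -12.0, -10.0], [-277.0, -273.0, -268.0]]
side11 98 17 [[-15.0, -9.0, -3.0], [-276.0, -273.0, -269.0]]
side11 104 15 [[-9.0, -5.0, 2.0], [-275.0, -272.0, -264.0]]
```

The lock housing is centred at stand x ≈ -21 mm. The ball is now 39 mm beyond it at a height of 131 mm, which is the locked end of the swing, and the push also met a hard stop. In the crops the ball has crossed to the far side (left (160,92), right (592,127)) and the pointer is still on the mark. I hand it in.

```bash
python3 -c "
from workcell import env
print(env.job_done())"
```

```text
the job is handed in; nothing more can be done
None
```

The job is handed in after about 14 s of robot time: by my camera measurements the gift box lies lid up inside the outline, the pointer was 0.3 mm from the middle of the orange mark before locking and had not shifted in the scene view after it, and the lever is against its far stop.

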